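Shut the photometer and hold its filter collar home

TASK

Push the small photometer's open front door shut until it snaps home on its catch. Then take the knurled filter collar on top of the photometer, turn it clockwise (seen from above) under light downward pressure until its hidden keyway drops over the pin, and push it down fully home against its spring. Finish while still holding the collar pushed home: the spring lifts it again if you let go. Do not disturb the other things on the bench.

Things in the scene. Friction and masses are not known exactly. Their poses are not given: they have to be found in the camera images.
- photometer: white box-shaped bench photometer, 150 (x) x 170 (y) x 115 (z) mm, fixed to the bench at a different place and yaw each time. Origin: centre of its underside, on the bench top. Its -x face is the front with the door, z up; +y is its left as the robot sees the front. A round collar seat, 86 mm across, rises to z = 125 mm in the middle of its top.
- door (a joint): angle of the grey front door, rad: 0 = shut, grows as it opens toward the front; starts 0.6 to 1.0. Vertical hinge at the left (+y) end of the front; door 127 mm from hinge axis to free edge, 8 mm thick, from z = 15 to 106 mm. Closing turns it anticlockwise seen from above. Little friction until the catch.
- door_hinge (a point): point on the door's vertical hinge axis at mid height of the door; turns with the door: its +y axis runs along the door from free edge to hinge, its -x axis points out of the outer face. The outer face lies 5 mm from the hinge axis.
- door_push (a point): point on the outer face of the door, 100 mm from the hinge axis and 26 mm below the door's top edge, a good place to push; same axes as door_hinge. From about 0.17 to 0.06 rad a sprung roller catch near the free edge resists (about 5 N), then snaps over and draws the door to 0. It is seated below 0.05 rad.
- filter_collar: bare metal filter collar on the middle of the photometer's top, on the photometer's z axis. Origin: centre of its underside, 135 mm above the photometer's underside when up (as it starts), 126 mm when fully home. Flange 80 mm across, 6 mm thick at the bottom; above it the knurled grip, 44 mm across, from 6 to 38 mm above the origin. This orientation does not turn with the collar.
- collar_grip (a point): centre of the collar's knurled grip, 25 mm above the collar's origin; moves down with it. Push by gripping the knurl or with fingertips on the flange: a spring resists with 3 N at the top, 7.5 N when home. With the keyway off the pin the collar stops after about 2 mm; at the keyway it goes down all 9 mm and can turn no farther. It turns easily (drag 0.02 N m plus rubbing on the pin).
- collar_window (a point): centre of the round window in the collar's top, 38 mm above the collar's origin. The keyway inside cannot be seen. It meets the pin after turning the collar 0.35 to 1.4 rad clockwise seen from above, from where it starts; it passes the pin over about 0.25 rad, so turn in steps of about 0.1 rad and press after each, or turn while pressing lightly.
- tube_a: bystander: upright capped sample tube, 30 x 30 x 99 mm, on the bench close to the photometer's right side; origin at its underside
- tube_b: bystander: upright capped sample tube, 30 x 30 x 99 mm, on the bench by the photometer's right side, farther back; origin at its underside
- pot: bystander: white specimen pot, 48 x 48 x 83 mm, on the bench by the photometer's left side; origin at its underside
- marker: bystander: marker pen lying on the bench, 14 x 142 x 12 mm; origin at the centre of its underside
- timer: bystander: small bench timer, 62 x 62 x 34 mm; origin at the centre of its underside
There are look-alikes about, which are no part of the job. There is more than one size of the photometer; the job needs the larger.

How it is judged:
On the way, in this order (a step that is already met when the one before it is completed fails the run):
1. the door is shut and seated on its catch while the collar is still up (value of joint door below 0.05 rad and z of filter_collar in the frame of photometer above 0.13 m), for 0.2 s.
2. the collar has dropped over the pin and is held pushed home by the gripper (z of filter_collar in the frame of photometer below 0.1275 m and contact force between the fingers and filter_collar above 4 N), for 0.3 s.
At the end, for the whole second after the job is handed in: the door is still shut (under 0.05 rad), and the gripper's fingers are on the collar (contact force over 4 N) holding it down, its underside less than 127.5 mm above the photometer's underside (within 1.5 mm of fully home) (all of step 2 and value of joint door below 0.05 rad); the arm keeps its last pose, push and grip.
It fails at once if one of the bystanders (tubes, pot, marker, timer) is moved more than 20 mm or knocked over (distance of any of tube_a, tube_b, pot, marker, timer from where it was at the start of the episode above 0.02 m or angle between any of tube_a, tube_b, pot's own z axis and vertical above 0.5 rad).
It also fails if it takes over 58 s, if anything falls off the work surface, if the arm or the gripper's body presses on something with over 40 N, if the wrist force passes 120 N, or if a joint passes its speed limit or range.

ROBOT

A 6-joint arm with a two-finger parallel gripper is mounted at the origin on the work surface; the furniture and walls round the work are solid. World frame = base frame: x ahead of the robot, y to its left, z up, the work surface at z = 0. Lengths are in m, angles in rad, forces in N, time in s.
With the tool pointing down it reaches from about 0.275 to 0.975 m from the base axis. Payload 8.4 kg.
Tool frame: the origin (TCP) lies at the centre of the arm's flange, where the gripper is bolted on; the fingertips stand 190 mm ahead of it and the grasp point (between the pads) lies 171 mm ahead of it; z points along the fingers, y is the line along which they close (so a half turn about z gives the same grasp; the last joint's range is limited). The gripper opens to 92 mm and grips with 3 to 60 N. Pads are 20 mm wide; open, the fingers measure 128 mm over their backs; the gripper's body (75 mm by 189 mm) begins 69 mm behind the grasp point.
Start: joints at [-1.314, 0.353, 1.633, -0, 1.155, -0.002], TCP at [0.16, -0.604, 0.405] pointing down, gripper open.
Joint ranges: [-2.63, 2.63], [-0.92, 2.1], [0.06, 2.66], [-1.3, 4.44], [0, 2.69], [-3.02, 3.02]. Speed limits (rad/s): [2.22, 2.22, 2.79, 3.14, 3.14, 3.14].

INTERFACE

Orientations are given as a unit quaternion [w, x, y, z].
In Python, from station import telemetry, read_camera, ticket gives the robot as it stands.
- The arm moves only by the shell command python3 -m handwheel 'ROWS' [OPENING] [FORCE]. ROWS is JSON, a list of rows, each an object with "xyz": the shift along the world's x, y, z in cm, a list of three; "twist": the turn, a rotation vector about the world's x, y, z in degrees, a list of three. A call has exactly 8 rows; each row shifts and turns the commanded pose from where the row before left it; what a row does not reach is not made up. A row lasts 1/10 s, in which the tool goes at most 50 mm and 8.59 degrees, less where a joint would pass 70% of its speed; a pose out of reach is approached as far as the arm can. A call with a gripper value outside its range is refused whole. OPENING is the finger opening in cm, from 0 to 9.19, set as the call begins (- or left out, the last holds). The fingers move at their own pace and stop on an object; FORCE is the grip in N (left out, the last holds). Time passes only in rows, so rows that do not move let the fingers close, or fill a call up. It gives the time, the measured TCP pose, the force, the opening and the grip force at its end, in the units of the state.
- telemetry.observe(): the state, without advancing time (a new reading comes with each control period).
- read_camera(name): name is "scene" or "side" or "wrist"; returns a dict with "frame" (400x640x3 uint8, red, green, blue), "fx", "fy", "cx", "cy" (pixels), "k1" (the pictures are not rectified: a ray, as slopes to the right and down, at radius r is drawn at 1 + k1 r^2 times it, then the intrinsics apply), "origin" and "orientation" of the camera in the world; the wrist camera has in their place "hand_eye" (4x4, takes a point from camera to tool coordinates, whose origin is the TCP and whose axes are the flange's). Camera axes: x right, y up, looking along -z (the intrinsics and any distortion apply to the point x, -y, -z); pixel columns grow to the right and rows downward; lengths in m; the calibration is good to about 2 mm. A picture is of the moment at which its call begins: read the wrist's pose just before it. There is no depth.
- ticket.sign_off(): hands the job in; it is judged then, once.
The state is a dict: "clock": time; "joints": joint angles; "dq": joint speeds; "effort": joint torques, N m; "eef_pos": TCP position; "ee_rot": TCP orientation; "ft_force": force on the tool from outside, world axes, zero at the start; "moment": the same for the moment, N m; "finger_gap": finger opening in m; "gripper_force": force on a finger pad.
Only numpy, scipy, OpenCV 4.12 (cv2) and the standard library are available. Lean on these libraries where they do the work, as an engineer would, in place of code of your own. Each camera call takes 0.05 s, during which the arm holds its last target. There are 200 camera calls.

## Working session

There is one attempt and no reset: what is moved stays moved. The work goes in short steps, Python scripts to look and compute and a shell command to move; the robot and the scene stay as the last step left them, time stands still between calls to the robot, and variables do not carry over. Pictures are saved under pics/ and viewed, at most 10 in all, crops included, and the job is handed in when it is done.

```bash
mkdir -p pics; ls; cat > h.py <<'E'
import numpy as np,cv2,json
from scipy.spatial.transform import Rotation as R
from station import telemetry,read_camera,ticket
def rot(q): return R.from_quat([q[1],q[2],q[3],q[0]]).as_matrix()
def shot(name):
    s=telemetry.observe(); c=read_camera(name)
    if 'hand_eye' in c:
        T=np.eye(4);T[:3,:3]=rot(s['ee_rot']);T[:3,3]=s['eef_pos'];T=T@np.array(c['hand_eye'])
    else:
        T=np.eye(4);T[:3,:3]=rot(c['orientation']);T[:3,3]=c['origin']
    c['T']=T; return c
def ray(c,uv):
    K=np.array([[c['fx'],0,c['cx']],[0,c['fy'],c['cy']],[0,0,1.]])
    p=cv2.undistortPoints(np.array(uv,float).reshape(-1,1,2),K,np.array([c['k1'],0,0,0.]))[:,0]
    d=np.c_[p[:,0],-p[:,1],-np.ones(len(p))]
    return c['T'][:3,3],d@c['T'][:3,:3].T
def onz(c,uv,z):
    o,d=ray(c,uv); return o+d*((z-o[2])/d[:,2])[:,None]
def proj(c,P):
    q=(np.atleast_2d(P)-c['T'][:3,3])@c['T'][:3,:3]
    x=q[:,0]/-q[:,2];y=-q[:,1]/-q[:,2];f=1+c['k1']*(x*x+y*y)
    return np.c_[c['fx']*x*f+c['cx'],c['fy']*y*f+c['cy']]
def save(n,img): cv2.imwrite('pics/'+n,img[...,::-1])
E
python3 - <<'E'
from h import *
a=shot('scene');b=shot('side');w=shot('wrist')
print(a['T'].round(3),b['T'].round(3),w['T'].round(3),a['fx'],a['k1'],w['fx'])
import pickle;pickle.dump((a,b,w),open('c0.pkl','wb'))
save('scene.png',a['frame']);save('side.png',b['frame'])
save('wrist.png',w['frame'])
print(telemetry.observe())
E
```

```text
pics
[[-0.749 -0.549  0.37   0.973]
 [ 0.662 -0.612  0.432  0.589]
 [-0.011  0.569  0.822  1.027]
 [ 0.     0.     0.     1.   ]] [[-0.791  0.492 -0.363  0.212]
 [-0.611 -0.637  0.469  0.551]
 [-0.     0.593  0.805  0.875]
 [ 0.     0.     0.     1.   ]] [[ 0.256  0.925  0.28   0.239]
 [-0.967  0.245  0.073 -0.583]
 [-0.001 -0.289  0.957  0.384]
 [ 0.     0.     0.     1.   ]] 394.0887239346871 -0.008361903803370953 298.6864533701329
{'clock': 0.15, 'joints': array([-1.31442230e+00,  3.53502150e-01,  1.63394999e+00, -3.56463635e-06,
        1.15520819e+00, -2.38241901e-03]), 'dq': array([-1.03138416e-03, -2.17705246e-03, -3.30646130e-03,  5.44727618e-04,
       -1.11674872e-03,  4.03211535e-05]), 'effort': array([-8.32472451e-04, -5.94206429e+01, -3.34469390e+01,  6.96106651e-02,
        2.04903621e-02, -7.90064155e-05]), 'eef_pos': array([ 0.15988988, -0.60402132,  0.40413357]), 'ee_rot': array([-5.29329728e-04,  9.91642072e-01,  1.29018281e-01, -6.92298437e-05]), 'ft_force': array([-0.86366213, -0.10897962,  0.05440056]), 'moment': array([ 5.42176511e-02, -2.08570161e-05,  7.49085679e-02]), 'gripper_force': 0.0, 'finger_gap': 0.09208654119225068}
```

View pics/scene.png

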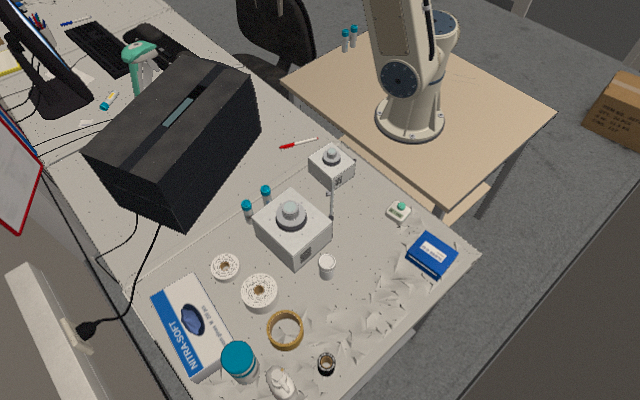

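View pics/side.png

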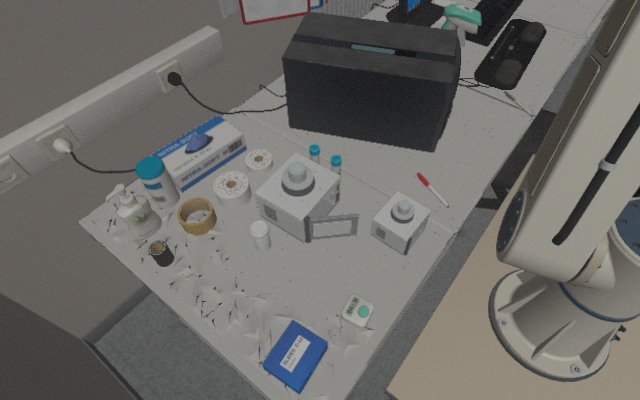

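The scene view shows two white boxes with collars: a larger one at about (292,228) and a smaller one at (332,165). In the side view they are at (298,195) and (402,222). The large one has the open door at (335,228) and the tubes and pot next to it, so it fits the description. I'll confirm with an enlarged crop.

```bash
python3 - <<'E'
from h import *
import pickle;a,b,w=pickle.load(open('c0.pkl','rb'))
A=cv2.resize(a['frame'][140:280,235:365],None,fx=3,fy=3,interpolation=cv2.INTER_CUBIC)
B=cv2.resize(b['frame'][140:260,240:440],None,fx=4,fy=4,interpolation=cv2.INTER_CUBIC)
save('cropside.png',B); save('cropscene.png',cv2.resize(a['frame'][145:280,235:365],None,fx=4.4,fy=4.4,interpolation=cv2.INTER_CUBIC))
E
```

```text
(no output)
```

View pics/cropside.png

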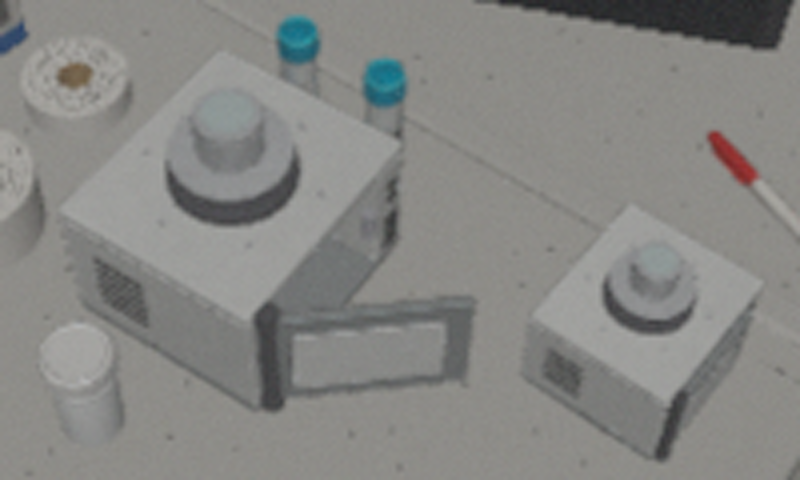

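View pics/cropscene.png

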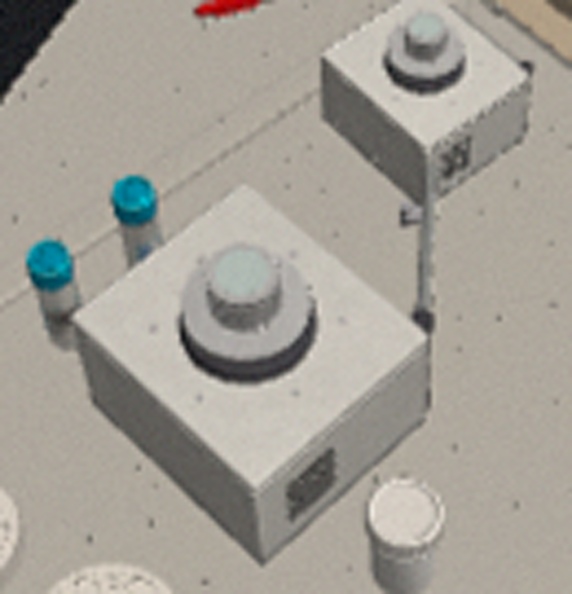

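The crop confirms it: the large box is at side crop (230,190), with its grey door hinged at (270,355) and the free edge at (470,340). The small box's door is shut. Now I'll compute the pose from the top corners in both views.

```bash
python3 - <<'E'
from h import *
import pickle;a,b,w=pickle.load(open('c0.pkl','rb'))
sa=np.array([(245,185),(430,338),(262,490),(76,318)])/4.4+[235,145]-.4
sb=np.array([(400,148),(250,318),(62,212),(222,52)])/4+[240,140]-.4
A=onz(a,sa,.115)[:,:2];B=onz(b,sb,.115)[:,:2]
print(A.round(4),B.round(4),(A.mean(0)).round(4),B.mean(0).round(4))
for P in (A,B): print([np.linalg.norm(P[i]-P[i-1]).round(3) for i in range(4)],[np.degrees(np.arctan2(*(P[i]-P[i-1])[::-1])).round(1) for i in range(4)])
# window top at z=.173 ; 
print(onz(a,np.array([[244,275]])/4.4+[235,145]-.4,.173),onz(b,np.array([[228,113]])/4+[240,140]-.4,.173))
# door top edge: side crop free edge top (473,298), hinge top(275,308); scene: hinge (425,318), free (428,185)?
print('free top',onz(b,np.array([[473,298],[283,312]])/4+[240,140]-.4,.106), onz(a,np.array([[425,195]])/4.4+[235,145]-.4,.106))
# bystanders tops
print('tubes',onz(b,np.array([[298,35],[385,75],])/4+[240,140],.095),onz(a,np.array([[50,258],[134,193]])/4.4+[235,145],.095))
print('pot',onz(b,np.array([[78,350]])/4+[240,140],.083),'small corners',onz(b,np.array([[632,207],[762,287],[672,395],[528,318]])/4+[240,140],.08),'smallcollar',onz(b,np.array([[660,255]])/4+[240,140],.12))
print('marker,timer',onz(a,[[281,147],[317,139],[399,212]],.01))
E
```

```text
[[0.5824 0.0271]
 [0.5723 0.1941]
 [0.7161 0.2049]
 [0.7266 0.0364]] [[0.5791 0.027 ]
 [0.571  0.1876]
 [0.7154 0.1984]
 [0.7256 0.0327]] [0.6494 0.1156] [0.6478 0.1115]
[np.float64(0.144), np.float64(0.167), np.float64(0.144), np.float64(0.169)] [np.float64(-176.3), np.float64(93.5), np.float64(4.3), np.float64(-86.5)]
[np.float64(0.147), np.float64(0.161), np.float64(0.145), np.float64(0.166)] [np.float64(-177.8), np.float64(92.9), np.float64(4.3), np.float64(-86.5)]
[[0.65002056 0.1136996  0.173     ]] [[0.65043737 0.10870558 0.173     ]]
free top [[0.47719494 0.08917774 0.106     ]
 [0.5622133  0.16779497 0.106     ]] [[0.49550723 0.10719115 0.106     ]]
tubes [[ 0.70559472 -0.02553973  0.095     ]
 [ 0.63429558 -0.03254369  0.095     ]] [[ 0.70626913 -0.02263478  0.095     ]
 [ 0.63341641 -0.02784295  0.095     ]]
pot [[0.65261366 0.25482871 0.083     ]] small corners [[ 0.44365049 -0.04912757  0.08      ]
 [ 0.34526324 -0.04438495  0.08      ]
 [ 0.34960234  0.05876924  0.08      ]
 [ 0.44890937  0.06538712  0.08      ]] smallcollar [[0.39909782 0.00237444 0.12      ]]
marker,timer [[ 0.45239019 -0.19151123  0.01      ]
 [ 0.33454574 -0.13608232  0.01      ]
 [ 0.35078879  0.26039048  0.01      ]]
```

```bash
python3 - <<'E'
from h import *
import pickle;a,b,w=pickle.load(open('c0.pkl','rb'))
print(onz(b,[[290,130],[437,146]],0).round(3),onz(a,[[180,231],[262,128]],0).round(3))
E
```

```text
[[ 0.883 -0.113  0.   ]
 [ 0.466 -0.342  0.   ]] [[ 0.888 -0.138  0.   ]
 [ 0.441 -0.318  0.   ]]
```

```bash
python3 -m handwheel '[{"xyz":[1.25,3.12,0],"twist":[0,0,7]},{"xyz":[1.25,3.12,0],"twist":[0,0,7]},{"xyz":[1.25,3.12,0],"twist":[0,0,7]},{"xyz":[1.25,3.12,0],"twist":[0,0,7]},{"xyz":[1.25,3.12,0],"twist":[0,0,7]},{"xyz":[1.25,3.12,0],"twist":[0,0,7]},{"xyz":[1.25,3.12,0],"twist":[0,0,7]},{"xyz":[1.25,3.12,0],"twist":[0,0,7]}]' 0 20
```

```text
clock: 0.95
eef_pos: [0.2601, -0.3532, 0.4046]
ee_rot: [-0.0, 0.814, 0.581, 0.0]
ft_force: [-0.4, -0.5, 0.1]
finger_gap: 0.03
gripper_force: 0.0
```

```bash
python3 -m handwheel '[{"xyz":[1.25,3.12,0],"twist":[0,0,7]},{"xyz":[1.25,3.12,0],"twist":[0,0,7]},{"xyz":[1.25,3.12,0],"twist":[0,0,7]},{"xyz":[1.25,3.12,0],"twist":[0,0,7]},{"xyz":[1.25,3.12,0],"twist":[0,0,7]},{"xyz":[1.25,3.12,0],"twist":[0,0,7]},{"xyz":[1.25,3.12,0],"twist":[0,0,7]},{"xyz":[1.25,3.12,0],"twist":[0,0,7]}]' && python3 -m handwheel '[{"xyz":[1.25,3.12,0],"twist":[0,0,7]},{"xyz":[1.25,3.12,0],"twist":[0,0,7]},{"xyz":[1.25,3.12,0],"twist":[0,0,7]},{"xyz":[1.25,3.12,0],"twist":[0,0,7]},{"xyz":[1.25,3.12,0],"twist":[0,0,7]},{"xyz":[1.25,3.12,0],"twist":[0,0,7]},{"xyz":[1.25,3.12,0],"twist":[0,0,7]},{"xyz":[1.25,3.12,0],"twist":[0,0,7]}]'
python3 - <<'E'
from h import *
import pickle
b=shot('side');w=shot('wrist');pickle.dump((b,w),open('c1.pkl','wb'))
save('w1.png',np.vstack([w['frame'][:, :],cv2.resize(b['frame'][130:260,220:480],(640,320))])[:600] if 0 else w['frame'])
s=telemetry.observe();print(s['joints'].round(2),s['eef_pos'],s['clock'])
E
```

```text
clock: 1.75
eef_pos: [0.3601, -0.1036, 0.4047]
ee_rot: [0.0, 0.445, 0.895, 0.0]
ft_force: [-0.1, -0.0, -0.2]
finger_gap: 0.0006
gripper_force: 0.0
clock: 2.55
eef_pos: [0.4601, 0.1461, 0.4046]
ee_rot: [-0.0, -0.027, 1.0, -0.0]
ft_force: [0.6, 0.0, 0.1]
finger_gap: 0.0009
gripper_force: 0.0
[ 0.31  0.13  1.93  0.    1.08 -1.32] [0.46107911 0.14730725 0.40463181] 2.65
```

View pics/w1.png

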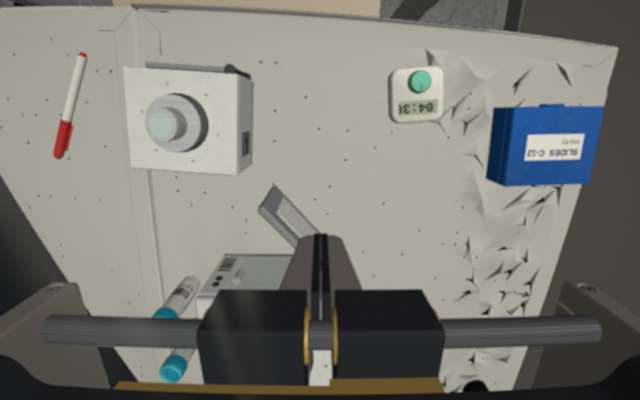

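The wrist view shows the door's free top corner near (277,185), the top edge running toward (318,233), and the fingers on its outer (+y) side. The small unit is at (185,120).

```bash
python3 - <<'E'
from h import *
import pickle
b,w=pickle.load(open('c1.pkl','rb'))
print(w['T'][:3,3].round(3));P=onz(w,[[277,185],[318,233]],.106);print(P.round(4),np.degrees(np.arctan2(*(P[1]-P[0])[1::-1])))
print('small collar top',onz(w,[[165,124]],.107),'fingertip pix',proj(w,[[.461,.147,.2146]]))
E
```

```text
[0.381 0.144 0.384]
[[0.451  0.1077 0.106 ]
 [0.4981 0.1499 0.106 ]] 41.81176508936841
small collar top [[0.39945754 0.00397095 0.107     ]] fingertip pix [[316.10999694 245.96617217]]
```

```bash
python3 - <<'E'
from h import *
import pickle
b,w=pickle.load(open('c1.pkl','rb'))
P=np.r_[onz(w,[[259,206],[298,244]],.106),onz(w,[[277,185],[318,232]],.015)];print(P.round(4))
for i in (0,2):print(np.degrees(np.arctan2(*(P[i+1]-P[i])[1::-1])))
E
```

```text
[[0.4732 0.0905 0.106 ]
 [0.5115 0.1303 0.106 ]
 [0.474  0.0958 0.015 ]
 [0.5351 0.1517 0.015 ]]
46.1045903872981
42.43107823514589
```

```bash
python3 -m handwheel '[{"xyz":[0,0,-2],"twist":[0,0,0]},{"xyz":[0,0,-2],"twist":[0,0,0]},{"xyz":[0,0,-2],"twist":[0,0,0]},{"xyz":[0,0,-2],"twist":[0,0,0]},{"xyz":[0,0,-2],"twist":[0,0,0]},{"xyz":[0,0,-2],"twist":[0,0,0]},{"xyz":[0,0,-2],"twist":[0,0,0]},{"xyz":[0,0,0],"twist":[0,0,0]}]' && python3 -m handwheel '[{"xyz":[0.8,-0.6,0],"twist":[0,0,0]},{"xyz":[0.8,-0.6,0],"twist":[0,0,0]},{"xyz":[0.8,-0.6,0],"twist":[0,0,0]},{"xyz":[0.8,-0.6,0],"twist":[0,0,0]},{"xyz":[0.8,-0.6,0],"twist":[0,0,0]},{"xyz":[0.8,-0.6,0],"twist":[0,0,0]},{"xyz":[0.8,-0.6,0],"twist":[0,0,0]},{"xyz":[0.8,-0.6,0],"twist":[0,0,0]}]'
```

```text
clock: 3.45
eef_pos: [0.4586, 0.1436, 0.2627]
ee_rot: [-0.002, -0.024, 1.0, -0.001]
ft_force: [0.0, 0.7, -0.1]
finger_gap: 0.0004
gripper_force: 0.0
clock: 4.25
eef_pos: [0.5246, 0.0961, 0.2646]
ee_rot: [-0.0, -0.025, 1.0, -0.0]
ft_force: [-0.3, 0.4, -0.2]
finger_gap: 0.0004
gripper_force: 0.2
```

```bash
python3 -m handwheel '[{"xyz":[0.5,-0.25,0],"twist":[0,0,0]},{"xyz":[0.5,-0.25,0],"twist":[0,0,0]},{"xyz":[0.5,-0.25,0],"twist":[0,0,0]},{"xyz":[0.5,-0.25,0],"twist":[0,0,0]},{"xyz":[0.5,-0.25,0],"twist":[0,0,0]},{"xyz":[0.5,-0.25,0],"twist":[0,0,0]},{"xyz":[0.4,-0.2,0],"twist":[0,0,0]},{"xyz":[0,0,0],"twist":[0,0,0]}]'
python3 - <<'E'
from h import *
b=shot('side');save('s2.png',cv2.resize(b['frame'][130:260,230:420],None,fx=4,fy=4))
E
```

```text
clock: 5.05
eef_pos: [0.5576, 0.0798, 0.2643]
ee_rot: [-0.001, -0.025, 1.0, -0.0]
ft_force: [-5.0, 1.6, -1.2]
finger_gap: 0.0006
gripper_force: 1.9
```

View pics/s2.png

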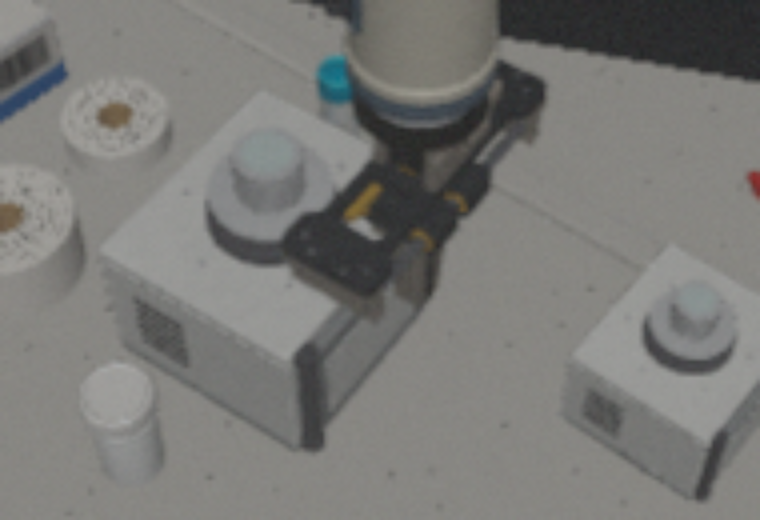

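The door is almost closed, with the fingers on the catch (5 N). I'll push on a little at a time.

```bash
python3 -m handwheel '[{"xyz":[0.15,0,0],"twist":[0,0,0]},{"xyz":[0.15,0,0],"twist":[0,0,0]},{"xyz":[0.15,0,0],"twist":[0,0,0]},{"xyz":[0.15,0,0],"twist":[0,0,0]},{"xyz":[0.15,0,0],"twist":[0,0,0]},{"xyz":[0,0,0],"twist":[0,0,0]},{"xyz":[0,0,0],"twist":[0,0,0]},{"xyz":[0,0,0],"twist":[0,0,0]}]'
```

```text
clock: 5.9
eef_pos: [0.5605, 0.0796, 0.264]
ee_rot: [-0.008, -0.025, 1.0, -0.0]
ft_force: [-28.5, 3.1, 21.9]
finger_gap: 0.0004
gripper_force: 14.5
```

The tip is at about x=0.557 after compliance and the finger face at about 0.568, which is the predicted shut face with a hard stop. I'll back off, lift and check.

```bash
python3 -m handwheel '[{"xyz":[-0.7,0,0],"twist":[0,0,0]},{"xyz":[-1,0,0],"twist":[0,0,0]},{"xyz":[-1.5,0,0],"twist":[0,0,0]},{"xyz":[-2,0,1],"twist":[0,0,0]},{"xyz":[-2,0,3],"twist":[0,0,0]},{"xyz":[0,0,4],"twist":[0,0,0]},{"xyz":[0,0,4],"twist":[0,0,0]},{"xyz":[0,0,3],"twist":[0,0,0]}]' 9.1 20
python3 - <<'E'
from h import *
import pickle
a=shot('scene');b=shot('side');pickle.dump((a,b),open('c2.pkl','wb'))
save('s3.png',np.hstack([cv2.resize(b['frame'][130:260,230:330],(400,520),interpolation=cv2.INTER_CUBIC),cv2.resize(a['frame'][160:290,235:335],(400,520),interpolation=cv2.INTER_CUBIC)]))
s=telemetry.observe();print(s['joints'].round(2),s['eef_pos'],s['clock'],s['ft_force'])
E
```

```text
clock: 6.7
eef_pos: [0.4937, 0.0795, 0.4176]
ee_rot: [0.002, -0.025, 1.0, 0.0]
ft_force: [0.4, -0.1, 0.0]
finger_gap: 0.0624
gripper_force: 0.0
[ 0.16  0.14  1.88 -0.    1.11 -1.46] [0.49478143 0.07972327 0.41936486] 6.8 [ 0.28026786  1.28475926 -0.84177197]
```

View pics/s3.png

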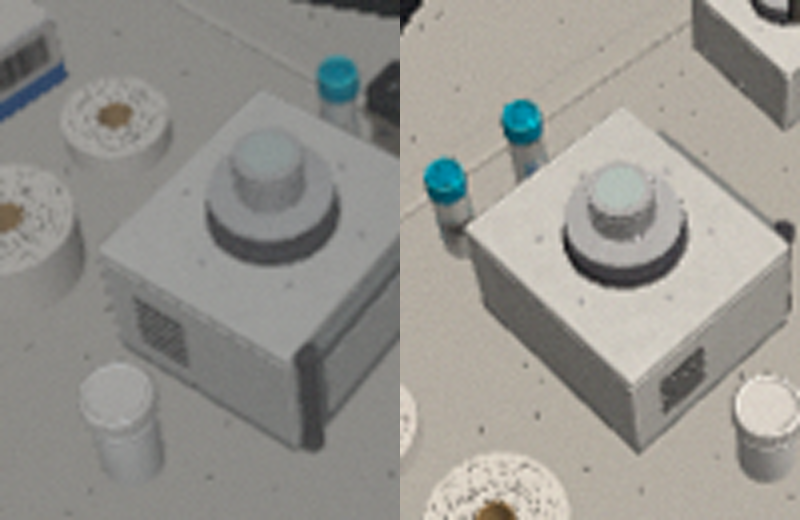

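Door lies flat against the front at side crop (350,350). The collar is still up, with its window at (268,150) side and (620,187) scene.

```bash
python3 - <<'E'
from h import *
import pickle
a,b=pickle.load(open('c2.pkl','rb'))
print(onz(a,[[220/4+235-.4,187/4+160-.4]],.173),onz(b,[[268/4+230-.4,150/4+130-.4]],.173))
E
python3 -m handwheel '[{"xyz":[3,0.6,0],"twist":[0,0,0]},{"xyz":[3,0.6,0],"twist":[0,0,0]},{"xyz":[3,0.6,0],"twist":[0,0,0]},{"xyz":[3,0.6,0],"twist":[0,0,0]},{"xyz":[3,0.6,0],"twist":[0,0,0]},{"xyz":[0.5,0.1,0],"twist":[0,0,0]},{"xyz":[0,0,0],"twist":[0,0,0]},{"xyz":[0,0,0],"twist":[0,0,0]}]' 9.1 20
python3 - <<'E'
from h import *
w=shot('wrist');save('w2.png',w['frame']);print(proj(w,[[.65,.111,.173],[.65,.111,.141]]),telemetry.observe()['eef_pos'])
E
```

```text
[[0.64940784 0.11108858 0.173     ]] [[0.65201255 0.10685819 0.173     ]]
clock: 7.6
eef_pos: [0.6475, 0.1104, 0.4139]
ee_rot: [-0.001, -0.025, 1.0, -0.0]
ft_force: [-0.3, 0.8, 0.7]
finger_gap: 0.091
gripper_force: 0.0
[[320.95330846 223.42698356]
 [320.87543399 210.58024066]] [0.6474019  0.11033958 0.41425667]
```

View pics/w2.png

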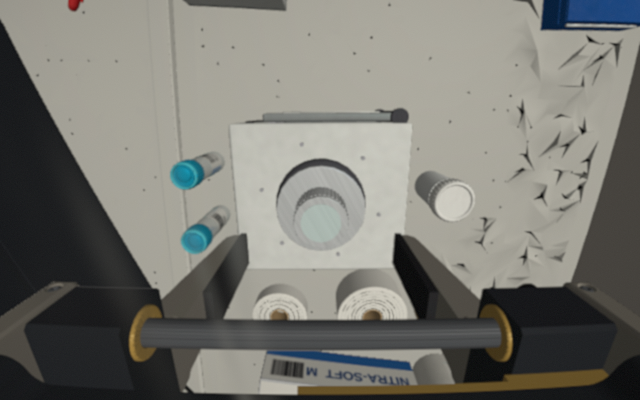

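The window is at (321,220) against a predicted (321,223), so the collar is at about (0.648, 0.111), right under the tool. The door is flat at (330,117). Next I descend and grip.

```bash
python3 -m handwheel '[{"xyz":[0,0,-1.5],"twist":[0,0,0]},{"xyz":[0,0,-1.5],"twist":[0,0,0]},{"xyz":[0,0,-1.5],"twist":[0,0,0]},{"xyz":[0,0,-1.5],"twist":[0,0,0]},{"xyz":[0,0,-1],"twist":[0,0,0]},{"xyz":[0,0,-0.8],"twist":[0,0,0]},{"xyz":[0,0,0],"twist":[0,0,0]},{"xyz":[0,0,0],"twist":[0,0,0]}]' && python3 -m handwheel '[{"xyz":[0,0,0],"twist":[0,0,0]},{"xyz":[0,0,0],"twist":[0,0,0]},{"xyz":[0,0,0],"twist":[0,0,0]},{"xyz":[0,0,0],"twist":[0,0,0]},{"xyz":[0,0,0],"twist":[0,0,0]},{"xyz":[0,0,0],"twist":[0,0,0]},{"xyz":[0,0,0],"twist":[0,0,0]},{"xyz":[0,0,0],"twist":[0,0,0]}]' 3 25
```

```text
clock: 8.45
eef_pos: [0.6486, 0.1106, 0.3368]
ee_rot: [0.0, -0.025, 1.0, 0.0]
ft_force: [0.7, -0.4, -0.3]
finger_gap: 0.091
gripper_force: 0.0
clock: 9.25
eef_pos: [0.6484, 0.1105, 0.3367]
ee_rot: [-0.0, -0.025, 1.0, -0.0]
ft_force: [-0.5, -0.9, 2.3]
finger_gap: 0.0432
gripper_force: 25.0
```

```bash
python3 -m handwheel '[{"xyz":[0,0,-0.1],"twist":[0,0,0]},{"xyz":[0,0,-0.1],"twist":[0,0,0]},{"xyz":[0,0,-0.05],"twist":[0,0,-3]},{"xyz":[0,0,0],"twist":[0,0,-3]},{"xyz":[0,0,0],"twist":[0,0,-3]},{"xyz":[0,0,0],"twist":[0,0,-3]},{"xyz":[0,0,0],"twist":[0,0,0]},{"xyz":[0,0,0],"twist":[0,0,0]}]'
```

```text
clock: 10.05
eef_pos: [0.6485, 0.1107, 0.3345]
ee_rot: [0.0, 0.079, 0.997, 0.0]
ft_force: [-1.4, 0.1, 4.8]
finger_gap: 0.043
gripper_force: 25.0
```

```bash
python3 -m handwheel '[{"xyz":[0,0,-0.1],"twist":[0,0,-2]},{"xyz":[0,0,0],"twist":[0,0,-2]},{"xyz":[0,0,0],"twist":[0,0,-2]},{"xyz":[0,0,0],"twist":[0,0,-2]},{"xyz":[0,0,0],"twist":[0,0,-2]},{"xyz":[0,0,0],"twist":[0,0,-2]},{"xyz":[0,0,0],"twist":[0,0,0]},{"xyz":[0,0,0],"twist":[0,0,0]}]' && python3 -c "
from h import *;s=telemetry.observe();print(s['moment'],s['ft_force'],s['eef_pos'])"
```

```text
clock: 10.85
eef_pos: [0.6485, 0.1108, 0.3332]
ee_rot: [0.0, 0.183, 0.983, 0.0]
ft_force: [-0.8, 1.7, 3.1]
finger_gap: 0.0437
gripper_force: 25.0
[ 0.34521839 -0.03887246 -0.05317659] [-0.75702808  1.66795052  3.10573923] [0.64850579 0.11081478 0.33320015]
```

```bash
python3 -m handwheel '[{"xyz":[0,0,-0.1],"twist":[0,0,0]},{"xyz":[0,0,-0.1],"twist":[0,0,0]},{"xyz":[0,0,-0.1],"twist":[0,0,0]},{"xyz":[0,0,0],"twist":[0,0,0]},{"xyz":[0,0,0],"twist":[0,0,0]},{"xyz":[0,0,0],"twist":[0,0,0]},{"xyz":[0,0,0],"twist":[0,0,0]},{"xyz":[0,0,0],"twist":[0,0,0]}]' && python3 -c "
from h import *;s=telemetry.observe();print(s['moment'],s['ft_force'],s['eef_pos'])"
```

```text
clock: 11.65
eef_pos: [0.6485, 0.1108, 0.3303]
ee_rot: [0.0, 0.184, 0.983, 0.0]
ft_force: [-0.6, 5.9, 4.1]
finger_gap: 0.0439
gripper_force: 25.0
[ 1.00254507 -0.17339977  0.0282608 ] [-0.6417155   5.89344578  4.05582415] [0.64852842 0.11076684 0.3302968 ]
```

```bash
python3 -m handwheel '[{"xyz":[0,0,-0.1],"twist":[0,0,0]},{"xyz":[0,0,-0.1],"twist":[0,0,0]},{"xyz":[0,0,-0.1],"twist":[0,0,0]},{"xyz":[0,0,-0.1],"twist":[0,0,0]},{"xyz":[0,0,0],"twist":[0,0,0]},{"xyz":[0,0,0],"twist":[0,0,0]},{"xyz":[0,0,0],"twist":[0,0,0]},{"xyz":[0,0,0],"twist":[0,0,0]}]' && python3 -c "
from h import *;s=telemetry.observe();print(s['moment'],s['ft_force'],s['eef_pos'])"
```

```text
clock: 12.45
eef_pos: [0.6485, 0.1108, 0.3275]
ee_rot: [0.0, 0.184, 0.983, 0.0]
ft_force: [-3.7, 4.4, 14.7]
finger_gap: 0.0441
gripper_force: 25.0
[0.90751091 0.55521688 0.03222942] [-3.72667655  4.4370554  14.65953588] [0.64852793 0.11077315 0.32754022]
```

```bash
python3 -m handwheel '[{"xyz":[0,0,-0.1],"twist":[0,0,-2]},{"xyz":[0,0,-0.05],"twist":[0,0,-2]},{"xyz":[0,0,0],"twist":[0,0,0]},{"xyz":[0,0,0],"twist":[0,0,0]},{"xyz":[0,0,0],"twist":[0,0,0]},{"xyz":[0,0,0],"twist":[0,0,0]},{"xyz":[0,0,0],"twist":[0,0,0]},{"xyz":[0,0,0],"twist":[0,0,0]}]' && python3 - <<'E'
from h import *
s=telemetry.observe();print(s['moment'],s['ft_force'],s['eef_pos'])
a=shot('scene');b=shot('side')
save('s4.png',np.hstack([cv2.resize(b['frame'][150:230,250:330],(400,400),interpolation=cv2.INTER_CUBIC),cv2.resize(a['frame'][170:250,250:330],(400,400),interpolation=cv2.INTER_CUBIC)]))
E
```

```text
clock: 13.25
eef_pos: [0.6486, 0.1108, 0.3274]
ee_rot: [0.001, 0.218, 0.976, 0.0]
ft_force: [-7.5, 3.9, 24.3]
finger_gap: 0.0436
gripper_force: 25.0
[ 0.74499663  1.19882714 -0.02622518] [-7.52284983  3.87437634 24.33233446] [0.64856247 0.11082056 0.32736978]
```

View pics/s4.png

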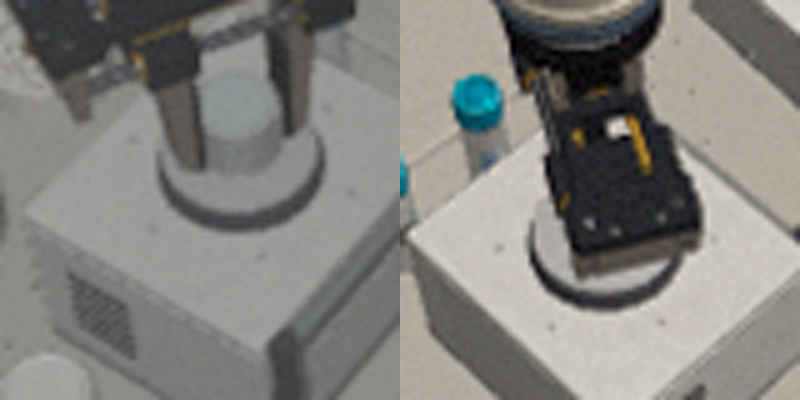

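The dark gap under the flange has mostly closed (side crop, about (240,220)) and the window has dropped by about 3 px. The tool went down 9.3 mm against only spring force, then hit a hard stop at 24 N, so the collar is home. The grip is holding at 25 N and the door is shut, so I'm handing in.

```bash
python3 -c "
from station import ticket;print(ticket.sign_off())"
```

```text
the job is handed in; nothing more can be done
None
```

The job is handed in: the door is pushed shut to its hard stop, and the collar is turned over its pin and held down at its stop with a 25 N grip; no verdict came back, so this rests on the force readings and camera views.

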